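# Post a reject casting through the spring flap

### The job

Post the reject casting lying on the loading deck into the reject box: with one finger push down the bar of the box's self-closing flap and hold the flap open, and meanwhile with the other finger push the casting along the deck and through the opening, without lifting it and without pushing it onto the shut flap. Then let the flap close again. Leave the other castings on the bench alone.

Things in the scene. Friction and masses are not known exactly. Their poses are not given: they have to be found in the camera images.
- reject_box: Fixed grey sheet-metal reject box with a narrow loading deck before it. Origin on the bench, below point mouth; x = direction in which the casting is pushed (along the deck, into the opening), z up. Box: x 0 to 110 mm, y -66 to 100. Its opening, x 4 to 106, y -28 to 95, is covered by a spring flap flush with the deck. The air beside the deck (y 30 to 100, x below 0) is free.
- mouth (a point): Middle of the deck's inner edge, on deck level, 140 mm above the bench; here the opening begins. Axes as the box. The deck runs from x = -140 mm to 0, y -27 to 27, with a 12 mm high, 4 mm thick fence on each side from x = -128 on (48 mm free between the fences).
- flap (a joint): Flap angle in rad: 0 shut, grows as the flap swings down into the box, stop at 0.98. Its hinge pin runs along the box's x at y = 87, z = 152 mm (box frame). A spring shuts it: some 4 N on the bar start it moving, 7 N hold it at 0.85 rad; a casting's weight does not open it.
- bar (a point): Top of the flap's press bar, a round steel bar 12 mm thick, parallel to the box's x from x = -160 to 100 mm, beside and above the deck. This point: x = -80 and, flap shut, y = 55, z = 174 mm (box frame; 34 above the deck). Pressed 31 mm down, the flap is 0.9 rad open and the bar's top 3 mm above deck level, under 5 mm aside. A finger may press and slide anywhere along it.
- casting_mid (a point): Reject casting, a raw aluminium arm 91 mm long (its y, ends at +-45), 30 wide, about 60 g; round boss 25 across, 20 high at its +y end, smaller boss 17 across, 13 high at the other, web 9 high. It lies lengthwise on the deck between the fences, big boss away from the opening. Point: middle of length and width, 10 mm above its underside.
- spare_elbow_mid (a point): Loose elbow casting, 65 x 74 x 50 mm, on the bench, to be left alone; point at its centre.
- spare_arm_mid (a point): Loose arm casting of the same kind as the reject, but on the bench, to be left alone; point at its centre.
- spare_cap_mid (a point): Loose round cap casting, 68 x 70 x 21 mm, on the bench, to be left alone; point at its centre.
Not all that is in view belongs to the job. What is shaped like the part that bears casting_mid but brown or pink is not meant.

How it is judged:
By the outcome, as a careful person would: the job done as asked, in the order asked, and still so for the second after the job is handed in, with the robot touching nothing.
It also fails if it takes over 45 s, if anything falls off the work surface, if the arm or the gripper's body presses on something with over 40 N, if the wrist force passes 120 N, or if a joint passes its speed limit or range.

### The arm

A 7-joint arm with a two-finger parallel gripper is mounted at the origin on a cart in front of the work surface, level with it; the furniture and walls round the work are solid. World frame = base frame: x ahead of the robot, y to its left, z up, the work surface at z = 0. Lengths are in m, angles in rad, forces in N, time in s.
With the tool pointing down it reaches from about 0.4 to 0.85 m from the base axis. Payload 4.5 kg.
Tool frame: the origin (TCP) lies midway between the tips of the shut fingers; the grasp point (between the pads) lies 19 mm behind it; y points along the fingers, z is the direction in which the jaws open and shut, and the axes are right-handed (so a half turn about y gives the same grasp; the last joint's range is limited). The gripper opens to 88 mm and grips with 3 to 60 N. Pads are 18 mm wide; open, the fingers measure 123 mm over their backs; the gripper's body (75 mm by 187 mm) begins 45 mm behind the grasp point.
Start: joints at [-1.276, 0.689, -0.195, 1.565, 0.157, 0.902, -0.215], TCP at [0.161, 0.604, 0.239] pointing down, gripper open.
Joint ranges: [-3.01, 3.01], [-0.46, 2.08], [-1.47, 1.51], [0.13, 2.56], [-1, 4.14], [0.04, 2.09], [-2.66, 2.66]. Speed limits (rad/s): [2.57, 2.57, 3.14, 3.14, 3.14, 3.14, 3.14].

### API

Orientations are given as a unit quaternion [x, y, z, w].
In Python, from plant import r, snapshot, get_calibration, job, boxes_of gives the robot as it stands. The module is installed in compiled form; this text tells all that it offers.
- The arm moves only by the shell command python3 -m handwheel 'ROWS' [OPENING] [FORCE]. ROWS is JSON, a list that holds one entry, the list of rows, each a list of 6 numbers: the shift along the tool's x, y, z as a fraction of full scale, then the turn, a rotation vector about the tool's x, y, z as a fraction of full scale. In form: [[[x, y, z, wx, wy, wz], ...]]. A call has 1 to 12 rows; each row is the pose to reach, as a shift and turn from the pose commanded when the call began, along the tool's axes at that moment, turning the shorter way round; what a row does not reach only later rows make up. Full scale, the value 1, is 100 cm for a shift and 180 degrees for a turn. A row lasts 1/12 s, in which the tool goes at most 41.7 mm and 7.16 degrees, less where a joint would pass 70% of its speed; a pose out of reach is approached as far as the arm can. A call with a number of a shift or a turn outside -1 to 1 is refused whole. A call with a gripper value outside its range is refused whole. OPENING is the opening, from -1 (shut) to 1 (fully open), set as the call begins (- or left out, the last holds). The fingers move at their own pace and stop on an object; FORCE is the grip in N (left out, the last holds). Time passes only in rows, so rows that repeat a pose let the fingers close. It gives the time, the measured TCP pose, the force and the opening at its end, in the units of the state.
- r.get_state(): the state, without advancing time (a new reading comes with each control period).
- snapshot(name): name is "scene" or "top"; returns the picture (480x640x3 uint8, red, green, blue); there is no depth.
- get_calibration(name): a dict with "fx", "fy", "cx", "cy" (pixels), "T" (4x4, takes a point from camera to world coordinates). Camera axes: x right, y down, z forward; pixel columns grow to the right and rows downward; lengths in m; the calibration is good to about 2 mm. A picture is of the moment at which its call begins. get_calibration takes no time and is no camera call.
- job.finish_job(): hands the job in, once; it reports no verdict.
Trained networks look in the newest picture that a camera, given by its name, has taken for a name from the list of things; names that differ only in an ending like _2 or _b are one class to them, and where a whole thing is asked for, a point or a joint stands for the part that bears it (a point fixed in the world has none). Each returns a list of dicts, best first, with "confidence" (0 to 1); they miss things now and then, are a little off and sometimes report something else, mostly with a low value. They report only what shows in the picture. A call takes as long as a camera call. They do not tell look-alikes from the thing itself.
- boxes_of(thing, camera): "bbox" ([left, top, right, bottom] in pixels, round what is visible of it).
The state is a dict: "clock": time; "q": joint angles; "qd": joint speeds; "joint_torque": joint torques, N m; "tool_pos": TCP position; "eef_rot": TCP orientation; "contact_force": force on the tool from outside, world axes, zero at the start; "moment": the same for the moment, N m; "opening": opening from 0.0 (shut) to 1.0 (fully open).
Only numpy, scipy, OpenCV 4.12 (cv2) and the standard library are available. Lean on these libraries where they do the work, as an engineer would, in place of code of your own. Each camera call takes 0.05 s, during which the arm holds its last target. There are 200 camera calls.

## Working session

There is one attempt and no reset: what is moved stays moved. The work goes in short steps, Python scripts to look and compute and a shell command to move; the robot and the scene stay as the last step left them, time stands still between calls to the robot, and variables do not carry over. Pictures are saved under pics/ and viewed, about 8 in all and at most 12, crops included, and the job is handed in when it is done.

```bash
mkdir -p pics; ls
python3 - <<'E'
from plant import r,snapshot,get_calibration,boxes_of
import cv2,numpy as np
for c in ("scene","top"):
    im=snapshot(c); cv2.imwrite(f"pics/{c}0.png",im[:,:,::-1])
    k=get_calibration(c); print(c,[k[a] for a in("fx","fy","cx","cy")]); print(np.round(k["T"],4).tolist())
    for n in("reject_box","flap","bar","casting_mid","spare_arm_mid"):
        print(n,[(np.round(b["bbox"]).tolist(),round(b["confidence"],2)) for b in boxes_of(n,c)[:4]])
s=r.get_state(); print({k:np.round(v,4).tolist() for k,v in s.items()})
E
```

```text
pics
scene [557.4347757637833, 557.4347757637833, 308.91564945189276, 245.7381597875006]
[[-0.4465, -0.5857, 0.6765, -0.6288], [-0.8946, 0.31, -0.322, 0.5694], [-0.0211, -0.7489, -0.6623, 1.2193], [0.0, 0.0, 0.0, 1.0]]
reject_box [([240.0, 225.0, 328.0, 301.0], 0.96)]
flap [([248.0, 236.0, 316.0, 262.0], 0.75)]
bar [([247.0, 232.0, 313.0, 265.0], 0.71)]
casting_mid [([182.0, 283.0, 207.0, 302.0], 0.68), ([285.0, 227.0, 310.0, 237.0], 0.55), ([175.0, 308.0, 189.0, 342.0], 0.48)]
spare_arm_mid []
top [528.9353109645407, 528.9353109645407, 324.4185347533137, 237.06658472784136]
[[0.0134, -0.9965, 0.0823, 0.383], [-0.9999, -0.014, -0.0069, 0.025], [0.008, -0.0822, -0.9966, 1.4163], [0.0, 0.0, 0.0, 1.0]]
reject_box [([243.0, 188.0, 354.0, 262.0], 0.79), ([249.0, 204.0, 361.0, 253.0], 0.33)]
flap [([249.0, 203.0, 358.0, 254.0], 0.67)]
bar [([245.0, 204.0, 356.0, 258.0], 0.74), ([243.0, 187.0, 354.0, 261.0], 0.69)]
casting_mid [([295.0, 212.0, 335.0, 226.0], 0.75), ([145.0, 231.0, 173.0, 258.0], 0.66), ([180.0, 191.0, 201.0, 224.0], 0.63)]
spare_arm_mid [([438.0, 251.0, 454.0, 286.0], 0.52), ([242.0, 184.0, 359.0, 260.0], 0.2)]
{'clock': 0.6, 'q': [-1.2762, 0.6891, -0.1946, 1.5654, 0.1573, 0.9025, -0.2151], 'qd': [0.0016, -0.0011, 0.0016, 0.0008, -0.0001, -0.0007, 0.0002], 'joint_torque': [0.0009, -52.7242, -1.2666, -15.3681, -0.052, -0.0005, 0.0], 'tool_pos': [0.1611, 0.6039, 0.2387], 'eef_rot': [-0.7011, 0.0919, -0.092, 0.7011], 'contact_force': [-0.3413, 0.9854, 0.0306], 'moment': [0.0151, -0.0351, 0.0434], 'opening': 0.9984}
```

Run:
```python
import cv2
a=cv2.imread("pics/top0.png"); cv2.imwrite("pics/top_c.png",cv2.resize(a[165:285,220:380],None,fx=5,fy=5,interpolation=cv2.INTER_CUBIC))
```

```text
(no output)
```

View pics/top0.png

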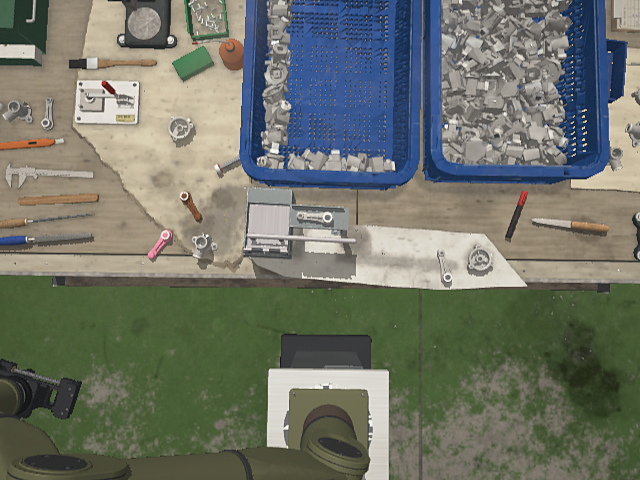

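View pics/scene0.png

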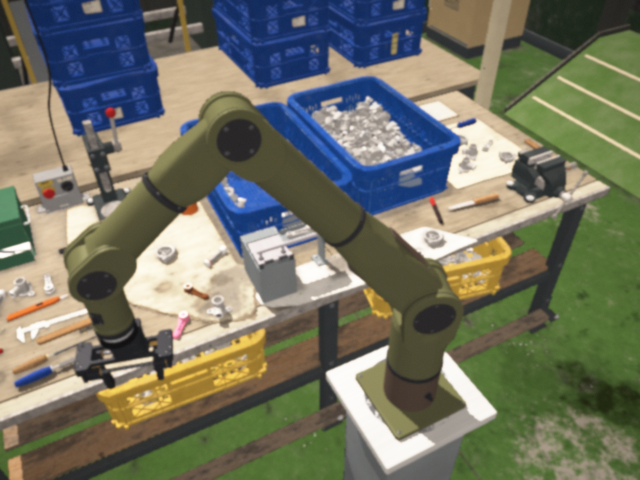

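View pics/top_c.png

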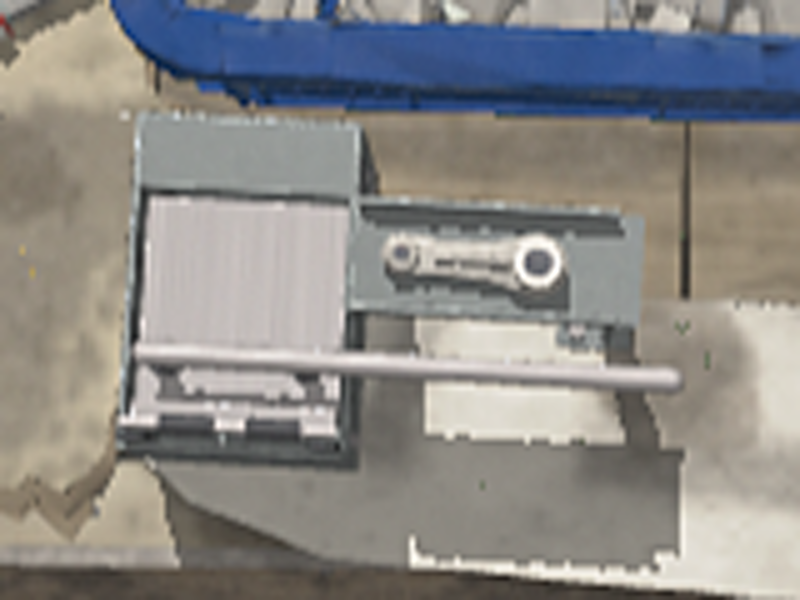

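```bash
cat > h.py <<'E'
import numpy as np
from scipy.spatial.transform import Rotation as R
from plant import r,get_calibration
def proj(P,c):
    k=get_calibration(c); T=np.linalg.inv(np.array(k["T"])); p=np.atleast_2d(P)@T[:3,:3].T+T[:3,3]
    return np.c_[k["fx"]*p[:,0]/p[:,2]+k["cx"],k["fy"]*p[:,1]/p[:,2]+k["cy"]]
def ray(uv,c,z):
    k=get_calibration(c);T=np.array(k["T"]);d=T[:3,:3]@[(uv[0]-k["cx"])/k["fx"],(uv[1]-k["cy"])/k["fy"],1]
    return T[:3,3]+d*(z-T[2,3])/d[2]
def box2w(P,q):
    a=q[2];M=np.array([[np.cos(a),-np.sin(a),0],[np.sin(a),np.cos(a),0],[0,0,1]])
    return np.atleast_2d(P)@M.T+[q[0],q[1],0]
def crop(u,v): return [220+(u+.5)/5-.5,165+(v+.5)/5-.5]
E
python3 - <<'E'
from h import *
from scipy.optimize import least_squares
B=np.array([[-140,-27,140],[-140,27,140],[-160,55,168],[100,55,168]])/1e3
U=np.array([crop(*p) for p in [(643,215),(637,327),(684,379),(135,353)]])
f=least_squares(lambda q:(proj(box2w(B,q),"top")-U).ravel(),[.43,.03,1.57])
q=f.x; print("pose",q.round(4),"res",f.fun.round(2)); np.save("q.npy",q)
inv=lambda p:(np.array([[np.cos(q[2]),np.sin(q[2])],[-np.sin(q[2]),np.cos(q[2])]])@(p[:2]-q[:2])*1e3).round(1)
for n,u,z in (("big",(541,261),.16),("small",(403,253),.153),("bigend",(566,264),.155),("smallend",(383,252),.15),("boxcorner?",(140,117),.14),("inner edge?",(352,310),.14)):
    w=ray(crop(*u),"top",z); print(n,w.round(4),inv(w))
print("bin near rim z.1/.15/.2",[ray((330,186),"top",z).round(3).tolist() for z in(.1,.15,.2)])
s=r.get_state();print(R.from_quat(s["eef_rot"]).as_matrix().round(3))
E
```

```text
pose [0.539  0.0995 1.5364] res [ 0.27 -0.04  0.48 -0.37 -0.39  0.25 -0.34  0.14]
big [0.5354 0.0089 0.16  ] [-90.7   0.5]
small [0.5392 0.0752 0.153 ] [-24.3  -1. ]
bigend [ 0.5348 -0.0032  0.155 ] [-102.8    0.7]
smallend [0.5399 0.085  0.15  ] [-14.5  -1.4]
boxcorner? [0.6057 0.205  0.14  ] [107.7 -63. ]
inner edge? [0.5126 0.1    0.14  ] [-0.5 26.4]
bin near rim z.1/.15/.2 [[0.621, 0.004, 0.1], [0.612, 0.004, 0.15], [0.603, 0.005, 0.2]]
[[ 0.966  0.     0.258]
 [-0.258  0.     0.966]
 [ 0.    -1.     0.   ]]
```

```bash
cat >> h.py <<'E'
q=np.load("q.npy")
def w2b(p):
    c,s=np.cos(q[2]),np.sin(q[2]); d=np.array(p)[:2]-q[:2]; return np.array([c*d[0]+s*d[1],-s*d[0]+c*d[1],p[2]])*1e3
def go(bx,by,z):
    "shift (fraction) and turn (fraction) in tool axes to box-frame mm target, tool z = -box y"
    s=r.get_state(); M=R.from_quat(s["eef_rot"])
    zt=box2w([0,-1,0],[0,0,q[2]])[0]; yt=np.array([0,0,-1.]); G=R.from_matrix(np.c_[np.cross(yt,zt),yt,zt])
    print("now box",w2b(s["tool_pos"]).round(1),"shift",M.inv().apply(box2w([bx/1e3,by/1e3,z/1e3],q)[0]-s["tool_pos"]).round(4),"turn",((M.inv()*G).as_rotvec()/np.pi).round(4))
def st():
    s=r.get_state(); print("t",round(s["clock"],2),"box",w2b(s["tool_pos"]).round(1),"F",np.round(s["contact_force"],1),"op",round(s["opening"],3),"q",np.round(s["q"],2))
E
python3 - <<'E'
from h import *
for u in ((430,181),(607,172)):
    for z in (.08,.12,.16,.2): print(u,z,proj(ray(u,"top",z),"scene").round(0).tolist())
go(-122,30,300)
E
```

```text
(430, 181) 0.08 [[366.0, 203.0]]
(430, 181) 0.12 [[366.0, 195.0]]
(430, 181) 0.16 [[365.0, 187.0]]
(430, 181) 0.2 [[365.0, 179.0]]
(607, 172) 0.08 [[469.0, 163.0]]
(607, 172) 0.12 [[467.0, 156.0]]
(607, 172) 0.16 [[466.0, 149.0]]
(607, 172) 0.2 [[464.0, 142.0]]
now box [491.1 395.1 238.7] shift [ 0.4933 -0.0613 -0.5155] turn [-0.      0.4279 -0.    ]
```

On the top picture, these could be taken for the wanted part:
- grey arm on the deck at (315,217)
- brown arm at (191,206)
- pink arm at (160,243)
- spare grey arm at (445,266)
- grey arm far left at (48,110)

I choose the one on the deck. The crop confirms it: big boss at crop (541,261), away from the opening, and lying between the fences.

```bash
python3 -m handwheel '[[[0.0,-0.06,0,0,0,0],[0.493,-0.061,-0.515,0,0.428,0],[0.493,-0.061,-0.515,0,0.428,0],[0.493,-0.061,-0.515,0,0.428,0],[0.493,-0.061,-0.515,0,0.428,0],[0.493,-0.061,-0.515,0,0.428,0],[0.493,-0.061,-0.515,0,0.428,0],[0.493,-0.061,-0.515,0,0.428,0],[0.493,-0.061,-0.515,0,0.428,0],[0.493,-0.061,-0.515,0,0.428,0],[0.493,-0.061,-0.515,0,0.428,0],[0.493,-0.061,-0.515,0,0.428,0]]]' -0.17 20; python3 -c "
from h import *
st();go(-122,30,300)"
```

```text
clock: 1.6
tool_pos: [0.3826, 0.2008, 0.2932]
eef_rot: [-0.489, 0.51, -0.51, 0.49]
contact_force: [1.0, 0.5, 1.0]
opening: 0.417
t 1.6 box [ 95.8 159.9 293.2] F [1.  0.5 1. ] op 0.417 q [-0.72  0.36  0.18  2.05 -0.1   0.73 -0.52]
now box [ 95.8 159.9 293.2] shift [ 0.2171 -0.0068  0.1311] turn [-0.0002 -0.0018 -0.0003]
```

```bash
python3 -m handwheel '[[[0.217,-0.007,0.131,0,-0.002,0],[0.217,-0.007,0.131,0,-0.002,0],[0.217,-0.007,0.131,0,-0.002,0],[0.217,-0.007,0.131,0,-0.002,0],[0.217,-0.007,0.131,0,-0.002,0],[0.217,-0.007,0.131,0,-0.002,0],[0.217,-0.007,0.131,0,-0.002,0],[0.217,-0.007,0.131,0,-0.002,0],[0.217,-0.007,0.131,0,-0.002,0],[0.217,-0.007,0.131,0,-0.002,0]]]'; python3 -c "
from h import *
st();go(-122,30,190)
from plant import snapshot
import cv2
a=snapshot('top')[140:290,210:410,::-1];cv2.imwrite('pics/a.png',cv2.resize(a,None,fx=4,fy=4,interpolation=cv2.INTER_CUBIC))"
```

```text
clock: 2.43
tool_pos: [0.5046, -0.017, 0.2996]
eef_rot: [-0.494, 0.507, -0.506, 0.494]
contact_force: [-0.4, -0.1, 1.0]
opening: 0.416
t 2.43 box [-117.6   30.4  299.6] F [-0.4 -0.1  1. ] op 0.416 q [-0.18  0.46  0.19  1.85 -0.11  0.84  0.04]
now box [-117.6   30.4  299.6] shift [0.0045 0.1096 0.0005] turn [ 0.0003  0.0029 -0.0004]
```

```bash
python3 -m handwheel '[[[0.004,0.03,0,0,0.003,0],[0.004,0.06,0,0,0.003,0],[0.004,0.09,0,0,0.003,0],[0.004,0.11,0,0,0.003,0],[0.004,0.11,0,0,0.003,0],[0.004,0.11,0,0,0.003,0]]]'; python3 -c "
from h import *
st();go(-122,30,160)
from plant import snapshot
import cv2
a=snapshot('scene')[190:310,220:380,::-1];cv2.imwrite('pics/b.png',cv2.resize(a,None,fx=5,fy=5,interpolation=cv2.INTER_CUBIC))"
```

```text
clock: 2.98
tool_pos: [0.5045, -0.0215, 0.1895]
eef_rot: [-0.492, 0.509, -0.508, 0.491]
contact_force: [0.5, -1.2, 0.3]
opening: 0.417
t 2.98 box [-122.2   30.4  189.5] F [ 0.5 -1.2  0.3] op 0.417 q [-0.14  0.62  0.14  1.98 -0.16  0.55  0.08]
now box [-122.2   30.4  189.5] shift [-0.0001  0.0295  0.0005] turn [ 0.0007 -0.0003 -0.0001]
```

View pics/b.png

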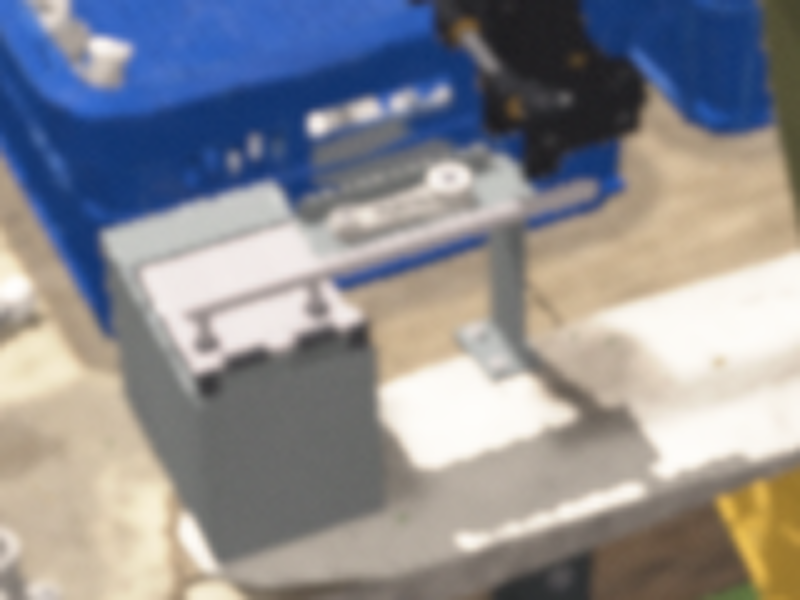

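```bash
python3 -m handwheel '[[[0,0.008,0,0,0,0],[0,0.016,0,0,0,0],[0,0.024,0,0,0,0],[0,0.024,0,0,0,0],[0,0.024,0,0,0,0]]]'; python3 -c "
from h import *
st();go(-122,30,143)"
```

```text
clock: 3.45
tool_pos: [0.5097, -0.0229, 0.1671]
eef_rot: [0.488, -0.507, 0.512, -0.493]
contact_force: [4.7, 0.1, 4.5]
opening: 0.413
t 3.45 box [-123.3   25.1  167.1] F [4.7 0.1 4.5] op 0.413 q [-0.12  0.65  0.13  2.   -0.17  0.49  0.08]
now box [-123.3   25.1  167.1] shift [-0.0013  0.024  -0.0051] turn [-0.003  -0.001  -0.0001]
```

```bash
python3 -c "
from h import *
from plant import snapshot
import cv2
a=snapshot('scene')[185:255,275:365,::-1];cv2.imwrite('pics/c.png',cv2.resize(a,None,fx=8,fy=8,interpolation=cv2.INTER_CUBIC))
for n,p in (('bartop-122',(-122,55,174)),('bartop-80',(-80,55,174)),('barend',(-160,55,168)),('tip48',(-122,43,167)),('tip66',(-122,61,167))): print(n,((proj(box2w(np.array(p)/1e3,q),'scene')-[275,185])*8).round(0).tolist())"
```

```text
bartop-122 [[421.0, 351.0]]
bartop-80 [[317.0, 383.0]]
barend [[514.0, 334.0]]
tip48 [[407.0, 347.0]]
tip66 [[428.0, 375.0]]
```

View pics/c.png

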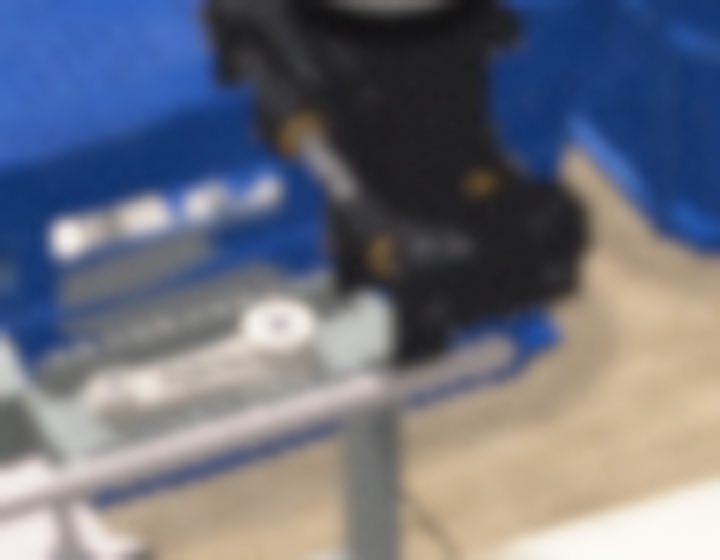

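```bash
python3 -m handwheel '[[[0,-0.01,0,0,0,0],[0,-0.02,0,0,0,0],[0,-0.022,0.001,0,0,0],[0,-0.022,0.001,0,0,0],[0,-0.022,0.001,0,0,0],[0,-0.022,0.001,0,0,0]]]' 0.0; python3 -c "
from h import *
st();go(-122,29,177)"
```

```text
clock: 4.0
tool_pos: [0.5059, -0.0229, 0.1873]
eef_rot: [-0.491, 0.51, -0.509, 0.49]
contact_force: [0.4, -0.3, 1.4]
opening: 0.502
t 4.0 box [-123.5   28.9  187.3] F [ 0.4 -0.3  1.4] op 0.502 q [-0.13  0.62  0.14  1.98 -0.16  0.55  0.08]
now box [-123.5   28.9  187.3] shift [-0.0015  0.0103 -0.0001] turn [ 0.0003 -0.001  -0.    ]
```

```bash
python3 -m handwheel '[[[0,0.008,0,0,0,0],[0,0.012,0,0,0,0],[0,0.016,0,0,0,0],[0,0.018,0,0,0,0],[0,0.018,0,0,0,0],[0,0.018,0,0,0,0]]]'; python3 -c "
from h import *
st();go(-122,29,143)"
```

```text
clock: 4.5
tool_pos: [0.5083, -0.0231, 0.17]
eef_rot: [0.489, -0.508, 0.51, -0.491]
contact_force: [1.9, -0.8, 5.3]
opening: 0.5
t 4.5 box [-123.6   26.5  170. ] F [ 1.9 -0.8  5.3] op 0.5 q [-0.13  0.65  0.13  2.   -0.16  0.5   0.08]
now box [-123.6   26.5  170. ] shift [-0.0015  0.0269 -0.0026] turn [-0.0013 -0.0011 -0.    ]
```

```bash
python3 -m handwheel '[[[0,0,-0.002,0,0,0],[0,0.004,-0.002,0,0,0],[0,0.008,-0.002,0,0,0],[0,0.012,-0.002,0,0,0],[0,0.014,-0.002,0,0,0],[0,0.014,-0.002,0,0,0]]]'; python3 -c "
from h import *
st();go(-122,29,143)"
```

```text
clock: 5.0
tool_pos: [0.5077, -0.0231, 0.1562]
eef_rot: [0.489, -0.508, 0.511, -0.492]
contact_force: [4.3, 0.4, 5.6]
opening: 0.499
t 5.0 box [-123.7   27.1  156.2] F [4.3 0.4 5.6] op 0.499 q [-0.12  0.67  0.12  2.01 -0.17  0.46  0.09]
now box [-123.7   27.1  156.2] shift [-0.0016  0.0131 -0.002 ] turn [-0.0022 -0.0011  0.    ]
```

```bash
python3 -c "
from h import *
from plant import snapshot
import cv2
a=snapshot('scene')[185:265,240:340,::-1];cv2.imwrite('pics/d.png',cv2.resize(a,None,fx=8,fy=7.5,interpolation=cv2.INTER_CUBIC))"
```

```text
(no output)
```

View pics/d.png

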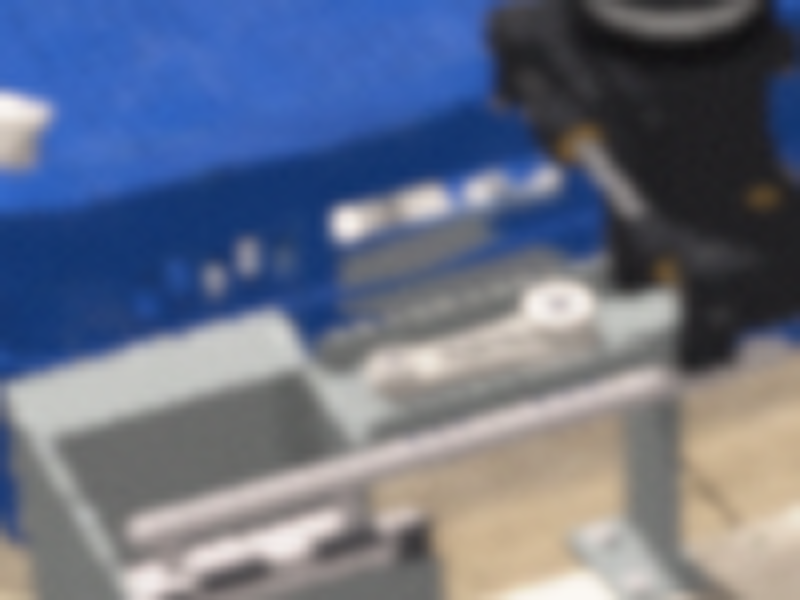

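```bash
python3 -m handwheel '[[[0,0.003,0,0,0,0],[0,0.006,0,0,0,0],[0,0.009,0,0,0,0],[0,0.012,0,0,0,0],[0,0.0135,0,0,0,0],[0,0.0135,0,0,0,0]]]'; python3 -c "
from h import *
st();go(-122,29,143)"
```

```text
clock: 5.55
tool_pos: [0.5065, -0.0231, 0.1425]
eef_rot: [0.489, -0.508, 0.511, -0.492]
contact_force: [2.0, -0.1, 7.0]
opening: 0.502
t 5.55 box [-123.6   28.3  142.5] F [ 2.  -0.1  7. ] op 0.502 q [-0.11  0.7   0.11  2.02 -0.17  0.43  0.09]
now box [-123.6   28.3  142.5] shift [-0.0016 -0.0005 -0.0007] turn [-0.0015 -0.0011 -0.    ]
```

```bash
python3 -m handwheel '[[[-0.004,0,0,0,0,0],[-0.01,0,0,0,0,0],[-0.016,0,0,0,0,0],[-0.022,0,0,0,0,0],[-0.028,0,0,0,0,0],[-0.034,0,0,0,0,0],[-0.04,0,0,0,0,0],[-0.045,0,0,0,0,0],[-0.05,0,0,0,0,0],[-0.05,0,0,0,0,0]]]'; python3 -c "
from h import *
st();go(5,29,142.5)
from plant import snapshot
import cv2
a=snapshot('top')[165:285,220:380,::-1];cv2.imwrite('pics/e1.png',cv2.resize(a,None,fx=4,fy=4))
b=snapshot('scene')[195:275,240:340,::-1];cv2.imwrite('pics/e.png',cv2.resize(b,None,fx=8,fy=7.5,interpolation=cv2.INTER_CUBIC))"
```

```text
clock: 6.38
tool_pos: [0.5067, 0.0255, 0.1425]
eef_rot: [0.491, -0.509, 0.51, -0.49]
contact_force: [0.5, -2.9, 6.9]
opening: 0.499
t 6.38 box [-75.1  29.8 142.5] F [ 0.5 -2.9  6.9] op 0.499 q [-0.22  0.7   0.13  2.02 -0.19  0.44  0.02]
now box [-75.1  29.8 142.5] shift [-0.0801 -0.0002  0.0005] turn [-0.0004 -0.0013  0.0007]
```

View pics/e.png

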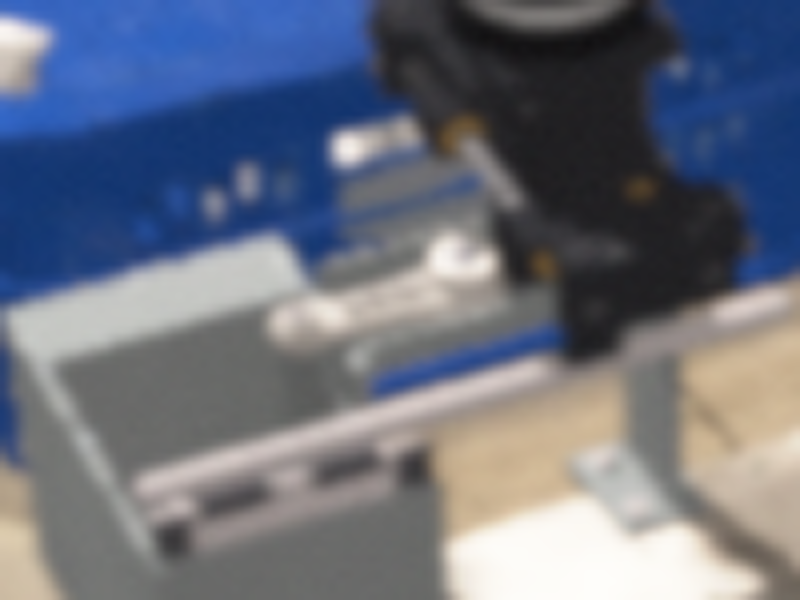

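```bash
python3 -m handwheel '[[[-0.007,0,0,0,0,0],[-0.014,0,0,0,0,0],[-0.021,0,0,0,0,0],[-0.028,0,0,0,0,0],[-0.035,0,0,0,0,0],[-0.042,0,0,0,0,0],[-0.049,0,0,0,0,0],[-0.056,0,0,0,0,0],[-0.063,0,0,0,0,0],[-0.07,0,0,0,0,0],[-0.077,0,0,0,0,0],[-0.08,0,0,0,0,0]]]'; python3 -c "
from h import *
st();go(15,29,142.5)
from plant import snapshot
import cv2
b=snapshot('scene')[195:275,240:340,::-1];cv2.imwrite('pics/f.png',cv2.resize(b,None,fx=8,fy=7.5,interpolation=cv2.INTER_CUBIC))"
```

```text
clock: 7.48
tool_pos: [0.5095, 0.1052, 0.1424]
eef_rot: [0.491, -0.509, 0.51, -0.49]
contact_force: [0.6, -6.7, 6.7]
opening: 0.5
t 7.48 box [  4.7  29.7 142.4] F [ 0.6 -6.7  6.7] op 0.5 q [-0.39  0.71  0.16  1.98 -0.23  0.47 -0.1 ]
now box [  4.7  29.7 142.4] shift [-0.0103 -0.0001  0.0007] turn [-0.0002 -0.0013  0.0008]
```

View pics/f.png

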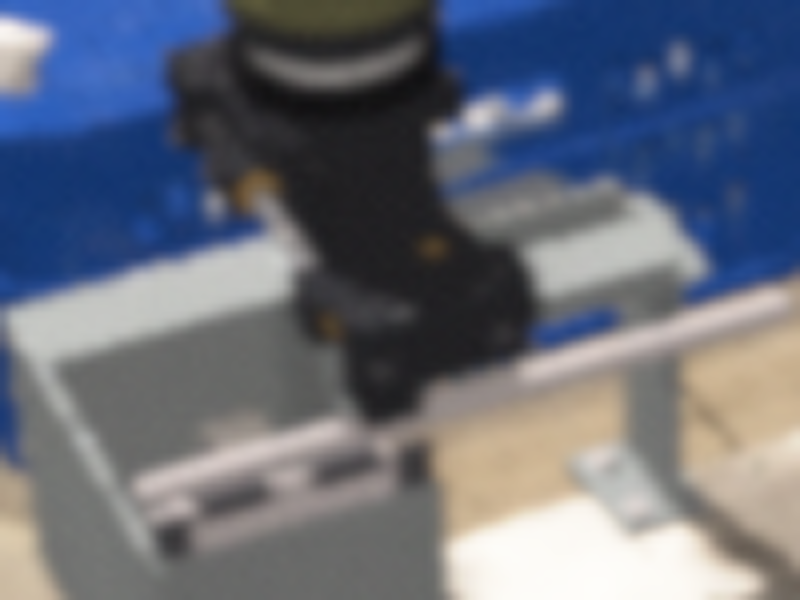

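```bash
python3 -m handwheel '[[[0.004,0,0,0,0,0],[0.008,0,0,0,0,0],[0.016,0,0,0,0,0],[0.024,0,0,0,0,0],[0.03,0,0,0,0,0],[0.03,0,0,0,0,0],[0.03,0,0,0,0,0]]]'; python3 -c "
from h import *
st()
from plant import snapshot
import cv2
a=snapshot('top')[175:265,230:330,::-1];b=snapshot('scene')[215:275,240:340,::-1]
cv2.imwrite('pics/g.png',np.vstack([cv2.resize(x,None,fx=4,fy=4,interpolation=cv2.INTER_CUBIC) for x in(a,b)]))"
```

```text
clock: 8.12
tool_pos: [0.5086, 0.0779, 0.1426]
eef_rot: [-0.49, 0.509, -0.509, 0.491]
contact_force: [0.3, 2.3, 8.0]
opening: 0.5
t 8.12 box [-22.7  29.7 142.6] F [0.3 2.3 8. ] op 0.5 q [-0.33  0.7   0.14  2.   -0.22  0.45 -0.06]
```

View pics/g.png

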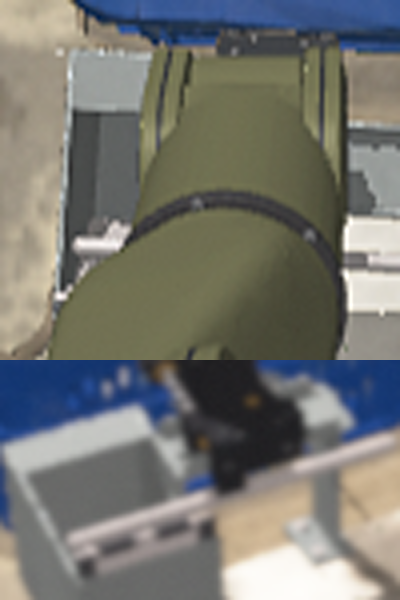

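```bash
python3 -m handwheel '[[[0,-0.005,0,0,0,0],[0,-0.01,0,0,0,0],[0,-0.015,0,0,0,0],[0,-0.02,0,0,0,0],[0,-0.025,0,0,0,0],[0,-0.03,0,0,0,0],[0,-0.035,0,0,0,0],[0,-0.045,0,0,0,0],[0,-0.07,0,0,0,0],[0,-0.1,0,0,0,0],[0,-0.13,0,0,0,0],[0,-0.15,0,0,0,0]]]'; python3 -m handwheel '[[[0.04,0,0,0,0,0],[0.08,0,0,0,0,0],[0.12,0,0,0,0,0],[0.16,0,0,0,0,0],[0.2,0,0,0,0,0],[0.24,0,0,0,0,0],[0.25,0,0,0,0,0],[0.25,0,0,0,0,0],[0.25,0,0,0,0,0]]]'; python3 -c "
from h import *
st()
from plant import snapshot
import cv2
a=snapshot('top')[165:285,220:380,::-1];b=snapshot('scene')[195:275,235:345,::-1]
cv2.imwrite('pics/i.png',np.vstack([cv2.resize(x,(480,n),interpolation=cv2.INTER_CUBIC) for x,n in((a,330),(b,270))]))
print(snapshot('top').shape)
cv2.imwrite('pics/top_end.png',snapshot('top')[:,:,::-1])"
```

```text
clock: 9.22
tool_pos: [0.5088, 0.0761, 0.2948]
eef_rot: [0.49, -0.509, 0.51, -0.491]
contact_force: [0.4, 0.9, 0.2]
opening: 0.499
clock: 9.97
tool_pos: [0.4983, -0.1727, 0.2921]
eef_rot: [-0.49, 0.51, -0.509, 0.49]
contact_force: [0.0, 1.0, 0.5]
opening: 0.502
t 9.97 box [-273.5   31.4  292.1] F [0.  1.  0.5] op 0.502 q [ 0.1   0.5   0.23  1.8  -0.15  0.86  0.36]
(480, 640, 3)
```

View pics/i.png

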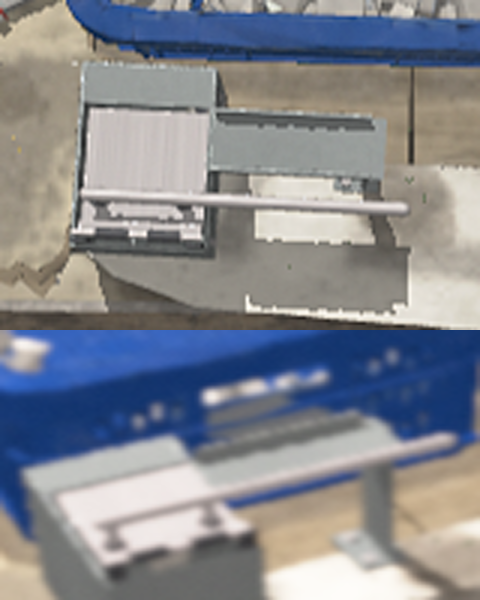

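The picture shows the deck empty (320,145), the flap flush and shut (150,145), and the bar back up. I'll do one numeric comparison of the flap and the spares, then hand in.

```bash
python3 -c "
import cv2,numpy as np
a,b=cv2.imread('pics/top0.png').astype(int),cv2.imread('pics/top_end.png').astype(int)
d=abs(a-b).max(2)
for n,(x0,y0,x1,y1) in dict(flap_box=(243,186,290,262),bar=(290,235,360,246),deck=(292,205,345,230),elbow=(190,230,218,258),arm=(434,246,458,290),cap=(465,242,495,275)).items(): print(n,(d[y0:y1,x0:x1]>40).mean().round(3))
from plant import job
print(job.finish_job())"
```

```text
flap_box 0.001
bar 0.0
deck 0.225
elbow 0.0
arm 0.924
cap 0.198
the job is handed in; nothing more can be done
None
```

View pics/top_end.png

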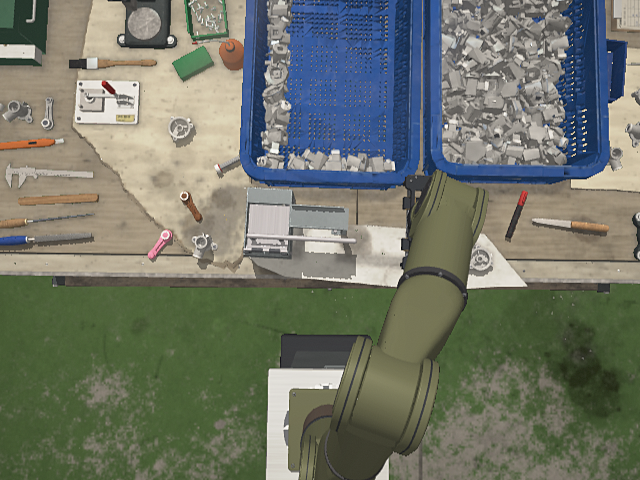

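I posted the reject casting into the box and handed the job in at about 10 s on the clock. One finger held the bar down 31 mm at about 7 N. The other pushed the casting along the deck and through the opening. I then slid the tool back along the bar and raised it, and the flap closed.

My first press slid off the deck side of the bar. I raised the tool, opened the gripper a little more and pressed again. No force I read passed about 10 N.

**Confirmed by the last checks:**
- The deck is empty, and the flap and bar look as they did at the start (0–0.1 % of pixels changed).
- With the flap open and the finger drawn back, no casting showed on the deck or in the part of the opening I could see. I did not see it lying inside the box.
- The elbow casting is unchanged, and the robot touches nothing: the tool is about 0.29 m up, with the force reading near zero.

**Not confirmed:** my comparison flagged the spare arm (92 % of pixels changed) and the cap (20 %). In the final picture the robot arm, above (445,266), hides the spare arm completely and covers part of the cap. The tool never went lower than about 0.29 m on that side, so I don't believe either was touched, but I could not see the spare arm itself.

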